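Tuck the cover panel under the lapped lid of a beam enclosure and hold it down

ROBOT

A 6-joint arm with a two-finger parallel gripper is mounted at the origin on the work surface. World frame = base frame: x ahead of the robot, y to its left, z up, the work surface at z = 0. Lengths are in m, angles in rad, forces in N, time in s.
With the tool pointing down it reaches from about 0.3 to 0.775 m from the base axis. Payload 14.6 kg.
Tool frame: the origin (TCP) lies between the finger pads; the fingertips stand 22 mm ahead of it and the grasp point (between the pads) lies 3 mm ahead of it (ctrl.tip_reach is the distance from the TCP to the fingertips, in m); z points along the fingers, y is the direction in which the jaws open and shut (so a half turn about z gives the same grasp; the last joint's range is limited). The gripper opens to 94 mm and grips with 3 to 60 N. Pads are 16 mm wide; open, the fingers measure 119 mm over their backs; the gripper's body (75 mm by 177 mm) begins 78 mm behind the grasp point.
Start: joints at [1.242, 0.3, 1.521, -0, 1.321, -0.067], TCP at [0.142, 0.531, 0.227] pointing down, gripper open.
Joint ranges: [-3.03, 3.03], [-0.79, 2.21], [0.23, 2.52], [-1.04, 4.18], [0, 3.07], [-2.55, 2.55]. Speed limits (rad/s): [2.22, 2.22, 2.57, 3.14, 3.14, 3.14].

INTERFACE

Orientations are given as [roll, pitch, yaw] about the fixed x, y, z axes, in that order (R = Rz(yaw) Ry(pitch) Rx(roll)).
In Python, from station import ctrl gives the robot as it stands. The module is installed in compiled form; this text tells all that it offers.
- The arm moves only by the shell command python3 -m creep 'ROWS' [OPENING] [FORCE]. ROWS is a JSON object of lists of equal length, an entry for each row: "xyz": the shift along the tool's x, y, z in mm, a list of three; "spin": the turn about the tool's z in rad. In form: {"xyz": [[tx, ty, tz], ...], "spin": [spin, ...]}. A call has 1 to 5 rows; each row shifts and turns the commanded pose from where the row before left it, along the tool's axes as they then stand; what a row does not reach is not made up. A row lasts 1/8 s, in which the tool goes at most 62.5 mm and 10.7 degrees, less where a joint would pass 70% of its speed; a pose out of reach is approached as far as the arm can. A call with a gripper value outside its range is refused whole. OPENING is the finger opening in mm, from 0 to 94, set as the call begins (- or left out, the last holds). The fingers move at their own pace and stop on an object; FORCE is the grip in N (left out, the last holds). Time passes only in rows, so rows that do not move let the fingers close. It gives the time, the measured TCP pose, the force and the opening at its end, in the units of the state.
- ctrl.get_obs(): the state, without advancing time (a new reading comes with each control period).
- ctrl.camera(name): name is "scene" or "top" or "wrist"; returns the picture (384x512x3 uint8, red, green, blue); there is no depth.
- ctrl.camera_model(name): a dict with "fx", "fy", "cx", "cy" (pixels), "k1" (the pictures are not rectified: a ray, as slopes to the right and down, at radius r is drawn at 1 + k1 r^2 times it, then the intrinsics apply), "R" (3x3) and "t" (3): a world point X has camera coordinates R X + t. Camera axes: x right, y down, z forward; pixel columns grow to the right and rows downward; lengths in m; the calibration is good to about 2 mm. A picture is of the moment at which its call begins: read the wrist's pose just before it. camera_model takes no time and is no camera call; for the wrist camera it gives the pose at the moment of the call.
- ctrl.hand_in(): hands the job in, once; it reports no verdict.
The state is a dict: "time_s": time; "qpos": joint angles; "joint_vel": joint speeds; "tau": joint torques, N m; "ee_pos": TCP position; "eef_rot": TCP orientation; "force": force on the tool from outside, world axes, zero at the start; "moment": the same for the moment, N m; "grip_width": finger opening in m.
Only numpy, scipy, OpenCV 4.12 (cv2) and the standard library are available. Lean on these libraries where they do the work, as an engineer would, in place of code of your own. Each camera call takes 0.05 s, during which the arm holds its last target.

TASK

Close the open bay of the laser beam enclosure: pick up the loose cover panel by its handle and slide its plain edge (the one without thumbscrews) under the raised lip of the hinged cover until it is home, so that the panel sits square on the bay's frame with its thumbscrew edge flush with the end of the box. Do not lift the hinged cover as you tuck the panel in, and leave the other things on the table where they are. Finish while holding the panel pressed down flat on the frame with about 10 N (a kilogram of push), and do not let go: a colleague is about to start the screws.

Things in the scene. Friction and masses are not known exactly. Their poses are not given: they have to be found in the camera images.
- enclosure: Dark box 320 x 160 mm and 55 mm high, fixed to the table, four small feet sticking out 20 mm at its long sides. Origin at the centre of its underside, x along its length. The half towards -x is the open bay with small optics inside (below the rim); the other half is closed by the hinged aluminium cover. A round beam port 32 mm across sticks out 22 mm at the +x end.
- bay_frame: The flat seat round the open bay, at the top of the box (55 mm above the table): outer size 140 mm (x) x 160 mm (y), a 14 mm wide flat rim at the -x end and along both sides, a 34 mm wide crossbar at +x that lies under the lip. Origin at the centre of the seat on its top face; x points to the hinged cover (the direction to slide the panel), z up. The panel is home when its origin is at this origin and its axes agree. There are no side guides.
- lip_edge (a point): Middle of the free edge of the hinged cover's raised lip, on its underside: at x = +42 mm, z = +10 mm in the axes of bay_frame. The lip is 160 mm wide and 3 mm thick: behind a 7 mm long flared edge, its flat underside is 7 mm above the seat, so the 4 mm panel has 3 mm to spare. The step that ends the space under the lip is at x = +72 mm, so a panel pushed 2 mm past home is stopped by it. The top of the lip is 10 mm above the seat (13 mm at the flare).
- flap (a joint): Hinge of the aluminium cover (about 0.25 kg, 204 mm from hinge to lip edge, hinged at the far +x end of the box, closed by its own weight alone): 0 when closed, grows as it lifts (rad). A small black knob stands in its middle, its top 16 mm above the seat.
- panel: Loose flat aluminium cover panel, 140 mm (x) x 160 mm (y) x 4 mm, 0.24 to 0.39 kg, lying flat on the table beside the box. Origin at the centre of its underside, z up. Its plain edge is at x = +70 mm; two steel thumbscrews, 13 mm in diameter and 9 mm high, stand on it near its other edge (x = -60 mm, y = +/-55 mm).
- plain_edge (a point): Middle of the panel's plain edge (the one to tuck in), at its underside.
- handle (a point): Centre of the bar of the panel's black bridge handle, 27 mm above the panel's underside and over the middle of the panel. The bar runs along the panel's y, 90 mm long, 12 mm thick (x) and 14 mm high (20 to 34 mm above the underside), on a leg at each end; 16 mm of free height under it.
- mirror_post: Bystander: mirror on a black post with a round steel foot 60 mm across, 126 mm high, standing at the far left of the work. Origin under its foot.
- fork: Bystander: flat aluminium clamping fork 90 x 34 mm, 18 mm high with its screw. Origin at the middle of its underside.
- lens_tube: Bystander: black lens tube 45 mm across, 34 mm high, standing. Origin at the centre of its underside.
- driver: Bystander: screwdriver with a black handle, about 170 mm long, lying at the far right of the work.
There are look-alikes about, which are no part of the job. Of the things that look like the panel, take the one that is farthest to the robot's left at the start.

How it is judged:
On the way:
1. the panel's plain edge is under the lip of the hinged cover by at least 10 mm, between lip and frame (x of plain_edge in the frame of bay_frame between 0.052 and 0.076 m and z of plain_edge in the frame of bay_frame between -0.002 and 0.005 m and y of plain_edge in the frame of bay_frame between -0.015 and 0.015 m), for 0.1 s.
At the end, for the whole second after the job is handed in: Still held: gripper on the panel (over 2 N), panel bearing on the frame (over 6 N), at rest, flat (2 mm, 0.015 rad), square (0.07 rad), centred within 6 mm, at most 6 mm short of or 5 mm past home with its plain edge under the lip; hinged cover shut (under 0.012 rad) (x of panel in the frame of bay_frame between -0.006 and 0.005 m and x of plain_edge in the frame of bay_frame above 0.063 m and y of panel in the frame of bay_frame between -0.006 and 0.006 m and z of panel in the frame of bay_frame between -0.002 and 0.002 m and angle between the x axis of panel and the x axis of bay_frame, either way round below 0.07 rad and angle between panel's own z axis and vertical below 0.015 rad and value of joint flap below 0.012 rad and contact force between panel and bay_frame above 6 N and contact force between the fingers and panel above 2 N and linear speed of panel below 0.01 m/s); the arm keeps its last pose, push and grip.
It fails at once if the hinged cover is lifted (more than 0.015 rad, about 3 mm at its lip) (value of joint flap above 0.015 rad).
It fails at once if a bystander is moved by more than 15 mm (distance of any of mirror_post, fork, lens_tube, driver from where it was at the start of the episode above 0.015 m).
It also fails if it takes over 42 s, if anything falls off the work surface, if the arm or the gripper's body presses on something with over 40 N, if the wrist force passes 120 N, or if a joint passes its speed limit or range.

## Working session

There is one attempt and no reset: what is moved stays moved. The work goes in short steps, Python scripts to look and compute and a shell command to move; the robot and the scene stay as the last step left them, time stands still between calls to the robot, and variables do not carry over. Pictures are saved under pics/ and viewed, and the job is handed in when it is done.

```bash
mkdir -p pics; ls; cat > h.py <<'E'
from station import ctrl
import numpy as np, cv2
def snap(n,f):
    im=ctrl.camera(n); cv2.imwrite('pics/'+f+'.png',im[:,:,::-1]); return im
def ray(m,u,v):
    K=np.array([[m['fx'],0,m['cx']],[0,m['fy'],m['cy']],[0,0,1.]])
    p=cv2.undistortPoints(np.array([[[u,v]]],float),K,np.array([m['k1'],0,0,0,0.]))[0,0]
    R=np.array(m['R']);t=np.array(m['t'])
    return -R.T@t, R.T@np.array([p[0],p[1],1])
def onz(m,u,v,z):
    c,d=ray(m,u,v); return c+d*(z-c[2])/d[2]
def proj(m,X):
    R=np.array(m['R']);t=np.array(m['t']);c=R@np.array(X,float)+t
    x,y=c[:2]/c[2];s=1+m['k1']*(x*x+y*y)
    return m['fx']*x*s+m['cx'],m['fy']*y*s+m['cy']
E
python3 - <<'E'
from h import *
print(ctrl.get_obs())
for n in ['scene','top']:
    im=snap(n,n+'0'); print(ctrl.camera_model(n))
E
```

```text
pics
{'time_s': 0.0, 'qpos': array([ 1.24238697e+00,  3.00495379e-01,  1.52160361e+00,  1.37671802e-05,
        1.32068545e+00, -6.66327245e-02]), 'joint_vel': array([-2.57926333e-04,  1.53313015e-03, -5.77728252e-04, -1.03003873e-05,
       -1.30972093e-03,  1.55861954e-03]), 'tau': array([-7.03333135e-04, -5.31807590e+01, -3.52733767e+01,  7.07564154e-02,
        2.44054024e-02, -9.25837071e-05]), 'ee_pos': array([0.14227693, 0.53102762, 0.22686347]), 'eef_rot': array([-3.14040440e+00, -9.26583396e-05,  2.87981255e+00]), 'force': array([-0.29235517,  0.85749023,  0.11546598]), 'moment': array([-0.00634311, -0.03163056,  0.00549729]), 'grip_width': 0.09404468779076672}
{'fx': 401.8280380464005, 'fy': 401.8280380464005, 'cx': 264.35843050325434, 'cy': 191.28295468333363, 'k1': -0.0014600837460242405, 'R': array([[-0.37242109,  0.92780354,  0.02197993],
       [ 0.59292324,  0.2560863 , -0.76345389],
       [-0.71396398, -0.27129391, -0.64548822]]), 't': array([ 0.20285261, -0.2594727 ,  1.45958035])}
{'fx': 347.91207558130435, 'fy': 347.91207558130435, 'cx': 254.10248050591335, 'cy': 188.65354425208028, 'k1': -0.05894478372272558, 'R': array([[-0.00387446, -0.99998909, -0.00261003],
       [-0.99491733,  0.00411741, -0.10061092],
       [ 0.10062056,  0.00220696, -0.99492242]]), 't': array([0.01847877, 0.53489971, 0.97989563])}
```

View pics/scene0.png

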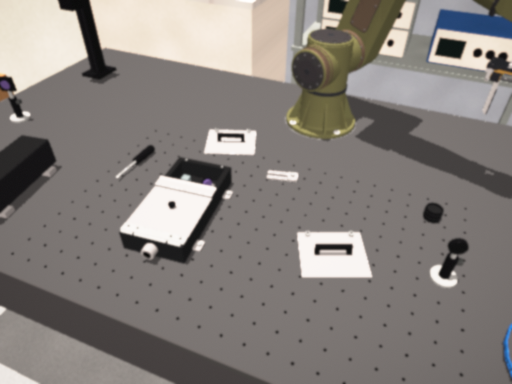

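View pics/top0.png

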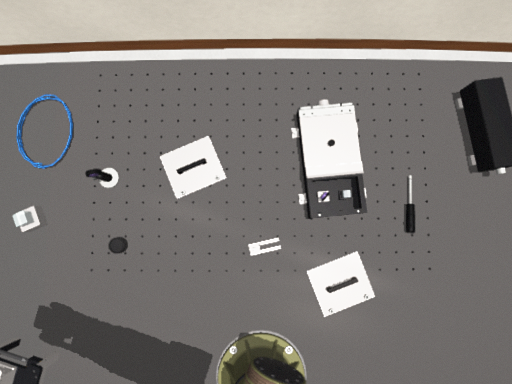

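Panel-like things in the top view are plates at (193,167) and (341,284), plus a small white block at (27,219) that has no handle. The panel farthest to the robot's left (image left) is the one at (193,167). I'll enlarge to confirm that and read the corners.

```bash
python3 - <<'E'
import cv2
im=cv2.imread('pics/top0.png')
cv2.imwrite('pics/c1.png',cv2.resize(im[127:207,150:240],None,fx=7,fy=7,interpolation=cv2.INTER_CUBIC))
cv2.imwrite('pics/c2.png',cv2.resize(im[90:230,280:385],None,fx=4.2,fy=4.2,interpolation=cv2.INTER_CUBIC))
E
```

```text
(no output)
```

View pics/c1.png

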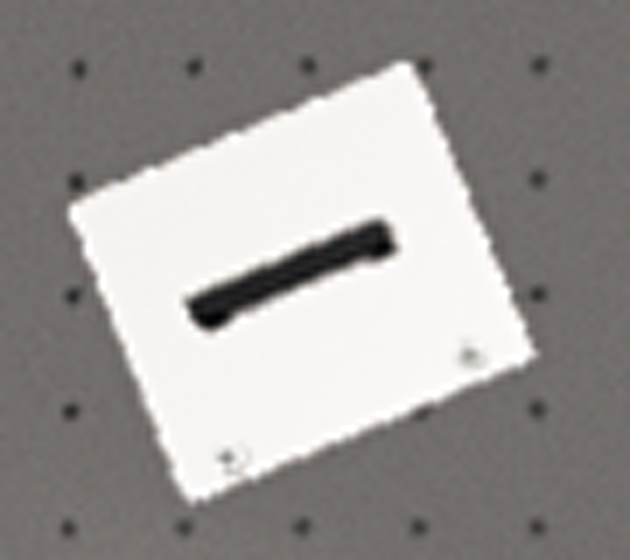

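View pics/c2.png

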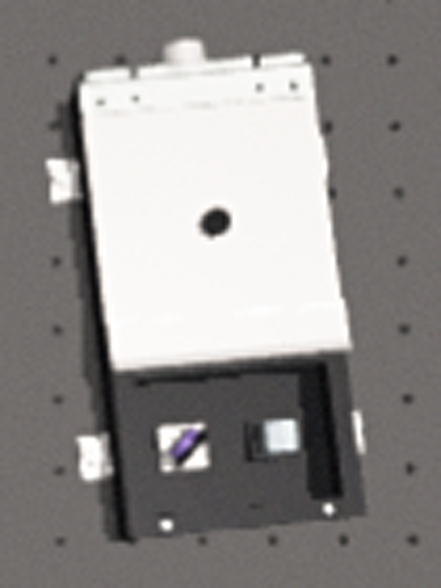

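The crop shows the target panel: handle in the middle, thumbscrews at crop (232,458) and (472,355) on its lower edge, plain edge facing up and away from the robot. The enclosure shows its lip edge from (115,368) to (350,350), and screw holes at (166,524) and (330,510).

```bash
cat > m.py <<'E'
from h import *
from scipy.optimize import least_squares
m=ctrl.camera_model('top')
def fit(pts,x0):
    def f(p):
        c,s=np.cos(p[2]),np.sin(p[2]); r=[]
        for (X,uv) in pts:
            w=[p[0]+c*X[0]-s*X[1],p[1]+s*X[0]+c*X[1],X[2]]
            r+=list(np.array(proj(m,w))-uv)
        return r
    o=least_squares(f,x0); return o.x,np.round(o.fun.reshape(-1,2),2)
g=lambda x,y,k,ox,oy:np.array([(x+.5)/k-.5+ox,(y+.5)/k-.5+oy])
c1=lambda x,y:g(x,y,7,150,127); c2=lambda x,y:g(x,y,4.2,280,90)
P=[((.07,.08,.004),c1(70,208)),((.07,-.08,.004),c1(410,62)),((-.07,-.08,.004),c1(535,353)),((-.07,.08,.004),c1(193,500)),
 ((-.06,.055,.013),c1(232,458)),((-.06,-.055,.013),c1(472,355))]
pp,r=fit(P,[.5,.2,.3]); print('panel',pp,r.tolist())
B=[((.042,.08,.066),c2(115,368)),((.042,-.08,.066),c2(350,350)),((-.06,.055,.055),c2(166,524)),((-.06,-.055,.055),c2(330,510)),((-.07,-.08,.055),c2(366,515))]
bp,r=fit(B,[.5,-.2,0]); print('bay',bp,r.tolist())
np.save('pp.npy',pp);np.save('bp.npy',bp)
E
python3 m.py; python3 - <<'E'
from m import *
im=cv2.imread('pics/top0.png');k=4
im=cv2.resize(im[80:240,140:400],None,fx=3,fy=3,interpolation=cv2.INTER_CUBIC)
def dr(p,X,col):
    c,s=np.cos(p[2]),np.sin(p[2])
    q=[]
    for x in X:
        u,v=proj(m,[p[0]+c*x[0]-s*x[1],p[1]+s*x[0]+c*x[1],x[2]]);q.append([(u+.5-140)*3-.5,(v+.5-80)*3-.5])
    cv2.polylines(im,[np.round(q).astype(int)],True,col,1)
dr(bp,[(.07-.14,.08,.055),(-.07,-.08,.055),(.25,-.08,.055),(.25,.08,.055)],(0,0,255))
dr(bp,[(-.07,.08,0),(-.07,-.08,0),(.25,-.08,0),(.25,.08,0)],(0,255,0))
dr(bp,[(.042,.08,.066),(.042,-.08,.066)],(255,0,0))
dr(bp,[(-.056,.066,.055),(-.056,-.066,.055),(.036,-.066,.055),(.036,.066,.055)],(255,0,255))
dr(pp,[(-.07,.08,.004),(-.07,-.08,.004),(.07,-.08,.004),(.07,.08,.004)],(0,0,255))
dr(pp,[(-.006,.045,.034),(-.006,-.045,.034),(.006,-.045,.034),(.006,.045,.034)],(0,255,255))
cv2.imwrite('pics/ov.png',im)
E
```

```text
panel [0.60441657 0.19972148 0.40760729] [[-0.25, -0.23], [0.11, -0.39], [0.42, 0.2], [-0.31, 0.66], [-0.03, -0.06], [0.05, -0.21]]
bay [ 0.52523736 -0.21473512  0.08669732] [[-0.07, 0.82], [0.41, 0.03], [-0.11, -0.59], [-0.41, -0.89], [0.18, 0.64]]
panel [0.60441657 0.19972148 0.40760729] [[-0.25, -0.23], [0.11, -0.39], [0.42, 0.2], [-0.31, 0.66], [-0.03, -0.06], [0.05, -0.21]]
bay [ 0.52523736 -0.21473512  0.08669732] [[-0.07, 0.82], [0.41, 0.03], [-0.11, -0.59], [-0.41, -0.89], [0.18, 0.64]]
```

View pics/ov.png

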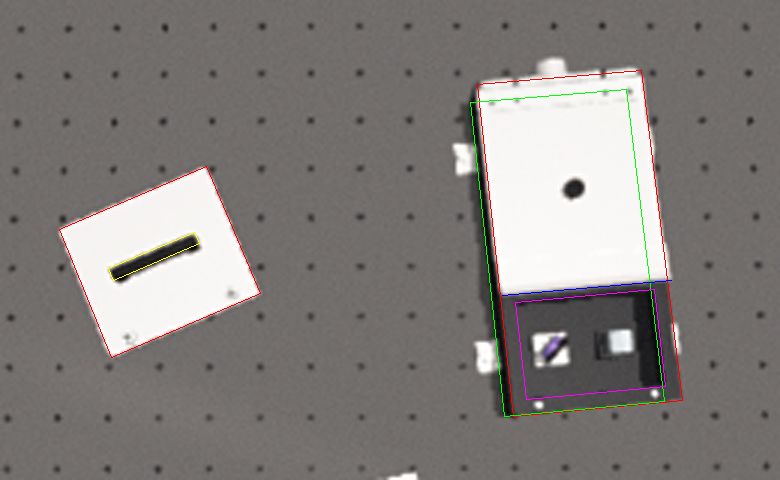

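```bash
cat > d.py <<'E'
import sys
from h import *
from scipy.spatial.transform import Rotation as Ro
def go(x,y,z,th):  # th: wanted world angle of tool y axis
    o=ctrl.get_obs(); R=Ro.from_euler('xyz',o['eef_rot']).as_matrix()
    d=R.T@(np.array([x,y,z])-o['ee_pos'])*1000
    a=np.arctan2(R[1,1],R[0,1]); s=(a-th+np.pi/2)%np.pi-np.pi/2
    print('t',round(o['time_s'],2),'pos',o['ee_pos'].round(4),'yang',round(a,4),'F',o['force'].round(1),'w',round(o['grip_width'],4))
    print('shift tool mm (now axes)',d.round(1),'spin',round(s,4), 'after spin',(Ro.from_euler('z',-s).as_matrix()@d).round(1),'tilt',(np.degrees(R[:2,2])).round(2))
if __name__=='__main__': go(*map(float,sys.argv[1:5]))
E
python3 -m creep '{"xyz":[[0,0,0],[0,0,0],[0,0,0],[0,0,0],[0,0,0]],"spin":[0.18,0.18,0.18,0.18,0.18]}' 80; python3 d.py 0.6044 0.1997 0.16 0.4076
```

```text
time_s: 0.72
ee_pos: [0.1423, 0.5311, 0.2271]
eef_rot: [-3.141, 0.001, 1.974]
force: [0.0, -0.0, 0.6]
grip_width: 0.0802
t 0.72 pos [0.1423 0.5311 0.2271] yang 0.4031 F [ 0.  -0.   0.6] w 0.0802
shift tool mm (now axes) [-486.1  295.1   67.2] spin -0.0045 after spin [-487.4  292.9   67.2] tilt [-0.01 -0.04]
```

```bash
python3 -m creep '{"xyz":[[-48.7,29.3,6.7],[-48.7,29.3,6.7],[-48.7,29.3,6.7],[-48.7,29.3,6.7],[-48.7,29.3,6.7]],"spin":[0,0,0,0,0]}' ;python3 -m creep '{"xyz":[[-48.7,29.3,6.7],[-48.7,29.3,6.7],[-48.7,29.3,6.7],[-48.7,29.3,6.7],[-48.7,29.3,6.7]],"spin":[0,0,0,0,0]}'; python3 -m creep '{"xyz":[[0,0,0],[0,0,0]],"spin":[0,0]}' ; python3 d.py 0.6044 0.1997 0.16 0.4076; python3 - <<'E'
from h import *
import pickle
m=ctrl.camera_model('wrist'); im=snap('wrist','w1'); pickle.dump(m,open('w1.pkl','wb'))
E
```

```text
time_s: 1.35
ee_pos: [0.3748, 0.3647, 0.1936]
eef_rot: [-3.141, 0.0, 1.98]
force: [0.7, 0.9, 0.1]
grip_width: 0.0799
time_s: 1.98
ee_pos: [0.6061, 0.1996, 0.1599]
eef_rot: [-3.141, -0.0, 1.98]
force: [0.3, 1.4, -0.1]
grip_width: 0.0799
time_s: 2.22
ee_pos: [0.6044, 0.2012, 0.16]
eef_rot: [-3.141, -0.0, 1.98]
force: [0.0, 0.5, 0.5]
grip_width: 0.0802
t 2.23 pos [0.6044 0.2012 0.16  ] yang 0.4089 F [0.  0.5 0.5] w 0.0802
shift tool mm (now axes) [-1.4 -0.5  0. ] spin 0.0013 after spin [-1.4 -0.5  0. ] tilt [-0.06 -0.01]
```

View pics/w1.png

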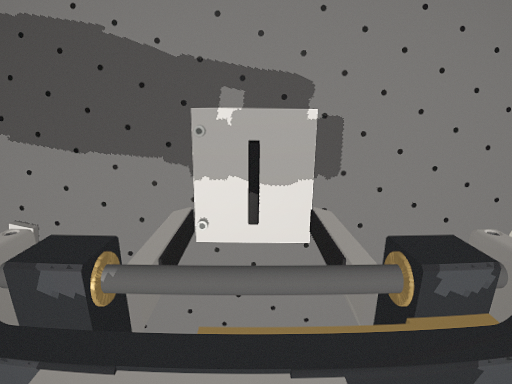

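The wrist view shows the panel with corners at (193,108), (317,109), (310,242) and (196,242), and the handle bar from (254,141) to (254,223). The screws are on the left.

```bash
python3 - <<'E'
from h import *
import pickle
m=pickle.load(open('w1.pkl','rb'))
pp=np.load('pp.npy');c,s=np.cos(pp[2]),np.sin(pp[2])
for X in [(-.07,-.08,.004),(.07,-.08,.004),(.07,.08,.004),(-.07,.08,.004),(0,-.045,.034),(0,.045,.034)]:
    print(X,np.round(proj(m,[pp[0]+c*X[0]-s*X[1],pp[1]+s*X[0]+c*X[1],X[2]]),1))
for u,v,z in [(193,108,.004),(317,109,.004),(310,242,.004),(196,242,.004),(254,141,.034),(254,223,.034)]:
    w=onz(m,u,v,z)-[pp[0],pp[1],0]; print('local',np.round([c*w[0]+s*w[1],-s*w[0]+c*w[1]],4))
im=cv2.imread('pics/w1.png');cv2.imwrite('pics/w1c.png',cv2.resize(im[95:255,180:330],None,fx=3.7,fy=3.7,interpolation=cv2.INTER_CUBIC))
E
```

```text
(-0.07, -0.08, 0.004) [193.5 244.5]
(0.07, -0.08, 0.004) [306.9 244.8]
(0.07, 0.08, 0.004) [313.8 110.8]
(-0.07, 0.08, 0.004) [186.8 110.5]
(0, -0.045, 0.034) [250.  227.5]
(0, 0.045, 0.034) [250.1 144.7]
local [-0.0631  0.0826]
local [0.0735 0.0819]
local [ 0.0737 -0.0762]
local [-0.0667 -0.0766]
local [0.004  0.0487]
local [ 0.0043 -0.0397]
```

View pics/w1c.png

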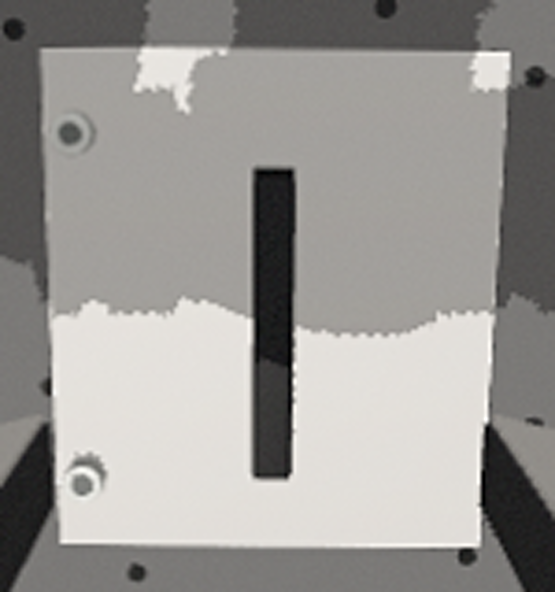

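```bash
python3 d.py 0.6054 0.2023 0.031 0.4076
python3 -m creep '{"xyz":[[1,1,40],[0,0.5,40],[0,0,30],[0,0,19],[0,0,0]],"spin":[0,0,0,0,0]}' 50; python3 d.py 0.6054 0.2023 0.031 0.4076
```

```text
t 2.27 pos [0.6042 0.2016 0.1604] yang 0.4097 F [-0.9 -0.   1.5] w 0.0797
shift tool mm (now axes) [1.000e-01 1.400e+00 1.294e+02] spin 0.0021 after spin [1.000e-01 1.400e+00 1.294e+02] tilt [-0.02  0.01]
time_s: 2.9
ee_pos: [0.6051, 0.2029, 0.0309]
eef_rot: [-3.14, -0.0, 1.981]
force: [-0.3, 0.1, 0.4]
grip_width: 0.0503
t 2.9 pos [0.6051 0.2029 0.0309] yang 0.4099 F [-0.3  0.1  0.4] w 0.0503
shift tool mm (now axes) [-0.7  0.  -0.1] spin 0.0023 after spin [-0.7  0.  -0.1] tilt [-0.08 -0.02]
```

```bash

python3 -m creep '{"xyz":[[0,0,0],[0,0,0],[0,0,0],[0,0,0],[0,0,0]],"spin":[0,0,0,0,0]}' 0 50; 
python3 -m creep '{"xyz":[[0,0,0],[0,0,0]],"spin":[0,0]}'
python3 -m creep '{"xyz":[[0,0,-10],[0,0,-30],[0,0,-40],[0,0,-40],[0,0,0]],"spin":[0,0,0,0,0]}'
python3 -m creep '{"xyz":[[0,0,0],[0,0,0]],"spin":[0,0]}'
python3 - <<'E'
from h import *
import pickle
m=ctrl.camera_model('wrist'); im=snap('wrist','w2'); pickle.dump(m,open('w2.pkl','wb'));snap('scene','s2');print(ctrl.get_obs()['ee_pos'],ctrl.get_obs()['moment'])
E
```

```text
time_s: 3.52
ee_pos: [0.6059, 0.2025, 0.0317]
eef_rot: [3.141, 0.0, 1.98]
force: [-0.8, -0.4, 2.7]
grip_width: 0.0112
time_s: 3.78
ee_pos: [0.6059, 0.2025, 0.0317]
eef_rot: [3.141, 0.0, 1.98]
force: [-2.2, -1.1, 5.3]
grip_width: 0.0114
time_s: 4.4
ee_pos: [0.6069, 0.2028, 0.1547]
eef_rot: [3.136, 0.001, 1.98]
force: [0.3, 0.6, -3.4]
grip_width: 0.0114
time_s: 4.65
ee_pos: [0.6052, 0.2023, 0.1496]
eef_rot: [-3.139, -0.0, 1.98]
force: [-0.5, -0.3, -2.2]
grip_width: 0.0114
[0.6054604  0.20236018 0.15012676] [-0.03730352  0.03719089 -0.01563216]
```

View pics/w2.png

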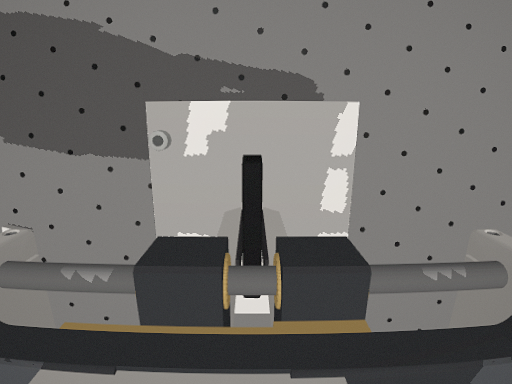

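View pics/s2.png

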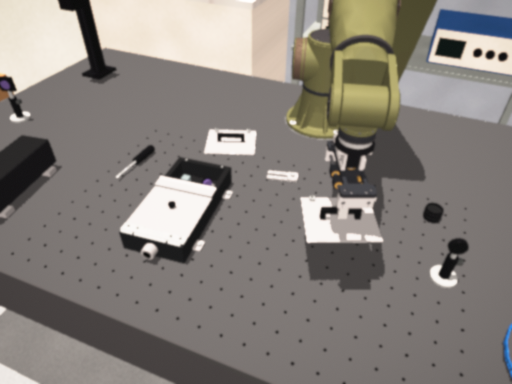

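The wrist view shows the panel held by its bar. Its far (+y) edge runs from (146,101) to (359,102), with one screw at (161,140). I'll enlarge for accurate corner readings.

```bash
python3 - <<'E'
import cv2
im=cv2.imread('pics/w2.png');cv2.imwrite('pics/w2c.png',cv2.resize(im[90:245,135:370],None,fx=3.4,fy=3.4,interpolation=cv2.INTER_CUBIC))
E
```

```text
(no output)
```

View pics/w2c.png

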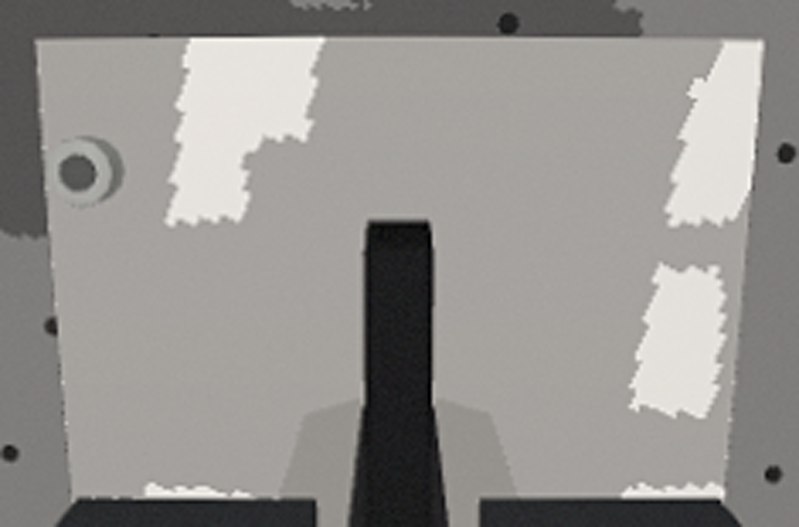

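```bash
cat > ph.py <<'E'
from h import *
from scipy.optimize import least_squares
from scipy.spatial.transform import Rotation as Ro
import pickle
# fit panel pose in tool frame from w2
m=pickle.load(open('w2.pkl','rb'))
ee=np.array([.60546,.20236,.15012]); 
from station import ctrl
R0=Ro.from_euler('xyz',[-3.1395,0,1.980]).as_matrix()
g=lambda x,y:np.array([(x+.5)/3.4-.5+135,(y+.5)/3.4-.5+90])
# panel frame in tool: x_p=+tool y, y_p = -? 
B=np.array([[0,1,0],[1,0,0],[0,0,-1.]])  # columns: panel axes in tool coordinates; sign fixed below
def pan(p,X):
    Rp=B@Ro.from_euler('xyz',[p[5],p[4],p[2]] if len(p)>3 else [0,0,p[2]]).as_matrix()
    o=np.array([p[0],p[1],p[3] if len(p)>3 else .0317])
    return ee+R0@(o+Rp@np.array(X))
pts=[((-.07,.08,.004),(36,39)),((.07,.08,.004),(764,40)),((-.06,.055,.013),(78,172)),((-.006,.045,.034),(368,222)),((.006,.045,.034),(431,222))]
def res(p,full=True):
    r=[]
    for X,uv in pts: r+=list(np.array(proj(m,pan(p,X)))-g(*uv))
    # edges
    for sx,uv in ((-.07,(71,497)),(.07,(724,497))):
        a=np.array(proj(m,pan(p,(sx,.08,.004))));b=np.array(proj(m,pan(p,(sx,0,.004))))
        n=np.array([-(b-a)[1],(b-a)[0]]);n/=np.linalg.norm(n); r.append(n@(g(*uv)-a))
    return r
print('tool y of panel x check',B@[1,0,0], 'panel y in tool', B@[0,1,0])
o=least_squares(res,[0,0,0]);print('3dof mm/rad',o.x.round(4),np.round(o.fun,1))
o=least_squares(res,[0,0,0,.0317,0,0]);print('6dof',o.x.round(4),np.round(o.fun,1))
E
python3 ph.py
```

```text
tool y of panel x check [0. 1. 0.] panel y in tool [1. 0. 0.]
3dof mm/rad [0.0024 0.0012 0.0018] [-1.2 -2.4  0.7 -2.9 -0.4 -1.9 -1.5  3.3  1.4  3.3 -0.3  1.4]
6dof [ 0.0014  0.0011  0.002   0.0316  0.0039 -0.0519] [ 0.8 -0.6 -2.1 -1.1  0.8 -1.6 -1.4  1.4  1.2  1.4 -0.9  1.5]
```

```bash
cat > w1fit.py <<'E'
import ph
from ph import *
m1=pickle.load(open('w1.pkl','rb'))
g1=lambda x,y:np.array([(x+.5)/3.7-.5+180,(y+.5)/3.7-.5+95])
P=[((-.07,.08,.004),(40,48)),((.07,.08,.004),(510,52)),((.07,-.08,.004),(480,547)),((-.07,-.08,.004),(61,543)),((-.06,.055,.013),(70,132)),((-.06,-.055,.013),(82,485)),
((-.006,.045,.034),(254,170)),((.006,.045,.034),(295,170)),((.006,-.045,.034),(291,477)),((-.006,-.045,.034),(252,477))]
def f(p,ret=0):
    Rp=Ro.from_euler('xyz',[p[5],p[4],p[2]]).as_matrix();r=[]
    for X,uv in P: r+=list(np.array(proj(m1,np.array([p[0],p[1],p[3]])+Rp@np.array(X)))-g1(*uv))
    return r
o=least_squares(f,[.6,.2,.4,0,0,0]);print(o.x.round(4),np.round(o.fun,1))
o=least_squares(lambda q:f([q[0],q[1],q[2],0,0,0]),[.6,.2,.4]);print(o.x.round(4),np.round(o.fun,1))
C=lambda m:-np.array(m['R']).T@np.array(m['t'])
Rt=Ro.from_euler('xyz',[-3.141,0,1.980]).as_matrix()
print('cam in tool',Rt.T@(C(m1)-[.6044,.2012,.16]), (Rt.T@np.array(m1['R']).T).round(3))
E
python3 w1fit.py
```

```text
tool y of panel x check [0. 1. 0.] panel y in tool [1. 0. 0.]
3dof mm/rad [0.0024 0.0012 0.0018] [-1.2 -2.4  0.7 -2.9 -0.4 -1.9 -1.5  3.3  1.4  3.3 -0.3  1.4]
6dof [ 0.0014  0.0011  0.002   0.0316  0.0039 -0.0519] [ 0.8 -0.6 -2.1 -1.1  0.8 -1.6 -1.4  1.4  1.2  1.4 -0.9  1.5]
[ 6.064e-01  2.041e-01  4.025e-01 -1.800e-03 -2.000e-04 -1.650e-02] [ 0.4 -0.4 -0.7 -0.5  0.  -0.  -0.2  0.3  0.3 -0.1  0.2 -0.5 -0.4  0.2
  0.3  0.2  0.2  0.4 -0.2  0.3]
[0.6062 0.2045 0.4024] [-0.2 -0.9  0.  -1.   0.2 -0.1 -0.3  0.1 -0.1 -0.3  0.1 -0.4 -0.3  0.4
  0.4  0.5  0.3  0.9 -0.2  0.8]
cam in tool [ 0.06826927  0.00114904 -0.1570728 ] [[ 0.001 -0.973 -0.232]
 [ 1.     0.001  0.   ]
 [-0.    -0.232  0.973]]
```

```bash
python3 -m creep '{"xyz":[[0,0,0],[0,0,0]],"spin":[0.16,0.16]}'; python3 d.py 0.4803 -0.218 0.13 0.0867
```

```text
time_s: 5.0
ee_pos: [0.6057, 0.2024, 0.1507]
eef_rot: [-3.141, 0.0, 1.655]
force: [-0.5, -0.6, -3.1]
grip_width: 0.0115
t 5.0 pos [0.6057 0.2024 0.1507] yang 0.0838 F [-0.5 -0.6 -3.1] w 0.0115
shift tool mm (now axes) [-408.4 -160.1   21. ] spin -0.0029 after spin [-408.  -161.3   21. ] tilt [-0.06 -0.02]
```

```bash
python3 -m creep '{"xyz":[[-25,-10,0],[-45,-18,0],[-48,-19,0],[-48,-19,0],[-48,-19,0]],"spin":[0,0,0,0,0]}';python3 -m creep '{"xyz":[[-48,-19,0],[-48,-19,0],[-45,-17,0],[-33,-13,0],[-20,-7,0]],"spin":[0,0,0,0,0]}';python3 -m creep '{"xyz":[[0,0,15],[0,0,6],[0,0,0],[0,0,0]],"spin":[0,0,0,0]}'; python3 d.py 0.4803 -0.218 0.13 0.0867; python3 - <<'E'
from h import *
import pickle
pickle.dump(ctrl.camera_model('wrist'),open('w3.pkl','wb')); print(ctrl.get_obs()['ee_pos'],ctrl.get_obs()['eef_rot']);snap('wrist','w3'); snap('scene','s3');im=snap('top','t3')
cv2.imwrite('pics/t3c.png',cv2.resize(im[90:240,270:390,::-1],None,fx=4,fy=4,interpolation=cv2.INTER_CUBIC))
E
```

```text
time_s: 5.62
ee_pos: [0.5394, -0.0197, 0.1511]
eef_rot: [-3.141, -0.0, 1.66]
force: [0.6, 0.1, -2.8]
grip_width: 0.0118
time_s: 6.25
ee_pos: [0.482, -0.2197, 0.151]
eef_rot: [-3.141, -0.0, 1.658]
force: [0.3, 1.2, -3.7]
grip_width: 0.0115
time_s: 6.75
ee_pos: [0.4831, -0.2177, 0.1306]
eef_rot: [3.141, 0.0, 1.661]
force: [-0.4, 0.0, -2.6]
grip_width: 0.0116
t 6.75 pos [ 0.4831 -0.2177  0.1306] yang 0.0898 F [-0.4  0.  -2.6] w 0.0116
shift tool mm (now axes) [-0.1 -2.8  0.6] spin 0.0031 after spin [-0.1 -2.8  0.6] tilt [ 0.01 -0.01]
[ 0.48305427 -0.21766608  0.13062682] [3.14135877e+00 1.28352078e-04 1.66063805e+00]
```

View pics/w3.png

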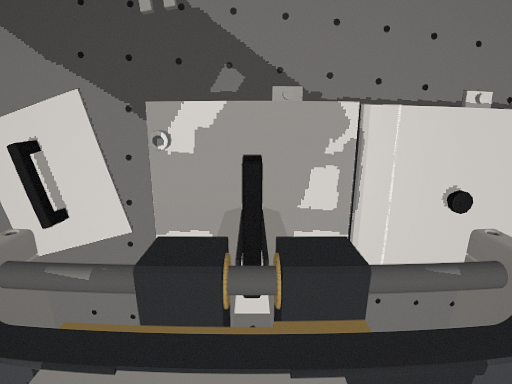

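View pics/t3c.png

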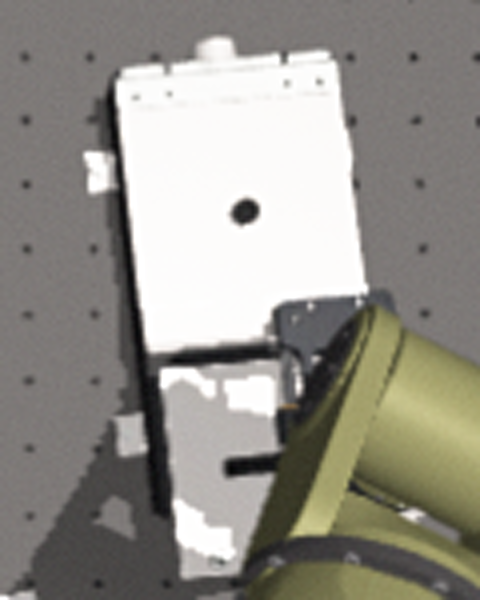

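View pics/s3.png

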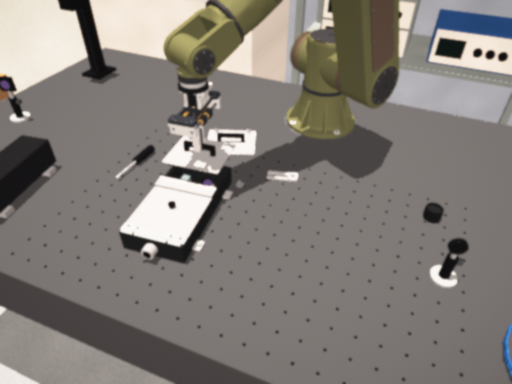

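The wrist view shows the panel's plain edge on the right at about column 358, next to the hinged lip (white, from column 361). The knob is at (460,202). I'll enlarge the lip corner and the far cover edge.

```bash
python3 - <<'E'
import cv2
im=cv2.imread('pics/w3.png')
cv2.imwrite('pics/w3c.png',cv2.resize(im[80:280,332:512],None,fx=3,fy=3,interpolation=cv2.INTER_CUBIC))
cv2.imwrite('pics/w3d.png',cv2.resize(im[85:145,320:420],None,fx=8,fy=8,interpolation=cv2.INTER_CUBIC))
E
```

```text
(no output)
```

View pics/w3c.png

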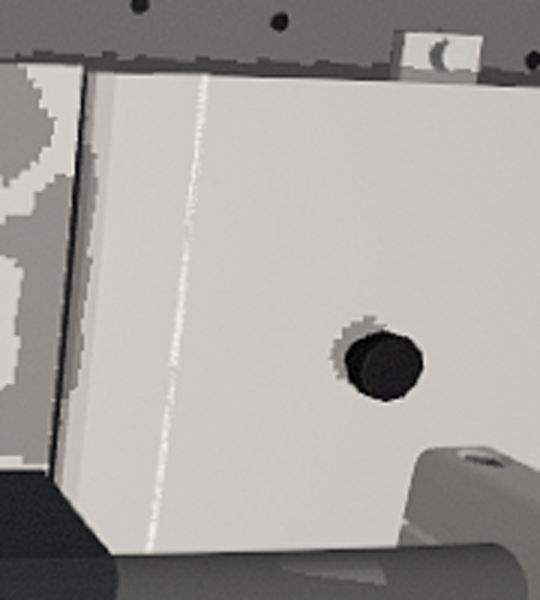

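View pics/w3d.png

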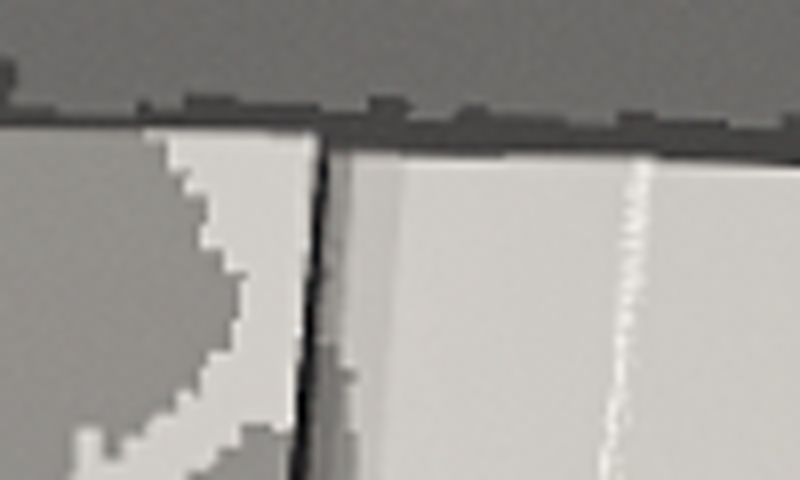

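```bash
python3 - <<'E'
from h import *
import pickle
m=pickle.load(open('w3.pkl','rb')); print(m['k1'],m['fx'])
g=lambda x,y,k=3,ox=332,oy=80:((x+.5)/k-.5+ox,(y+.5)/k-.5+oy)
P=lambda x,y,z,**k:onz(m,*g(x,y,**k),z)[:2]
ang=lambda a,b:np.arctan2(b[1]-a[1],b[0]-a[0])
z=.065
a,b,c=P(88,72,z),P(320,79.5,z),P(538,87,z); print('lid side yaw',ang(a,b),ang(b,c),ang(a,c), a)
for zz in(.068,.065):
    l1,l2=P(88,76,zz),P(57,478,zz); print('lip edge yaw',ang(l2,l1)-np.pi/2,l1,l2)
f1,f2=P(207,78,z),P(151,548,z); print('bright line yaw',ang(f2,f1)-np.pi/2,f1,f2)
k=P(385,362,.071); print('knob top',k)
zp=.1306-.0277
p1,p2=P(83,66,zp),P(49,468,zp); print('panel plain',ang(p2,p1)-np.pi/2,p1,p2)
t1,t2=onz(m,147,101,zp)[:2],onz(m,358.8,101.7,zp)[:2]; print('panel side',ang(t1,t2),t1,t2)
E
```

```text
-0.06774551083145512 276.3386892139022
lid side yaw 0.08332745458010528 0.0971117394824889 0.09034239328692048 [ 0.56205648 -0.12836793]
lip edge yaw 0.09969963401756465 [ 0.56108594 -0.12964252] [ 0.57222753 -0.24102355]
lip edge yaw 0.09969963401756399 [ 0.56222597 -0.12937564] [ 0.57351974 -0.24227799]
bright line yaw 0.09027297593572992 [ 0.59446714 -0.12633017] [ 0.60681171 -0.26270562]
knob top [ 0.66047981 -0.19743041]
panel plain 0.08959274814056672 [ 0.54637056 -0.13077815] [ 0.55474462 -0.22399596]
panel side 0.08782165952140822 [ 0.40871706 -0.14292633] [ 0.54602148 -0.13083693]
```

The fits agree: bay yaw is about 0.090 and panel yaw about 0.088. The panel's plain edge is at about +26 mm in the bay frame and y is off by about -1 mm. I'll lower it onto the rims just short of the lip, then slide it along the seat.

```bash
python3 -m creep '{"xyz":[[1,5,10],[0,2,12],[0,0,10],[0,0,4],[0,0,0]],"spin":[0,0,0,0,0]}';python3 -m creep '{"xyz":[[0,0,0]],"spin":[0]}'; python3 d.py 0.5272 -0.212 0.0867 0.09; python3 - <<'E'
from h import *
print(ctrl.get_obs()['ee_pos'],ctrl.get_obs()['eef_rot']);im=snap('wrist','w4'); 
cv2.imwrite('pics/w4c.png',cv2.resize(im[80:280,312:512,::-1],None,fx=3,fy=3,interpolation=cv2.INTER_CUBIC))
E
```

```text
time_s: 7.52
ee_pos: [0.4895, -0.2165, 0.0942]
eef_rot: [-3.141, -0.0, 1.66]
force: [0.0, -0.3, -2.2]
grip_width: 0.0117
time_s: 7.65
ee_pos: [0.4898, -0.2166, 0.0948]
eef_rot: [3.141, 0.0, 1.66]
force: [0.8, -0.7, -3.3]
grip_width: 0.0116
t 7.65 pos [ 0.4898 -0.2166  0.0948] yang 0.0889 F [ 0.8 -0.7 -3.3] w 0.0116
shift tool mm (now axes) [ 1.3 37.7  8.1] spin -0.0011 after spin [ 1.3 37.7  8.1] tilt [ 0.03 -0.02]
[ 0.48975634 -0.21664916  0.09477675] [3.14111029e+00 3.31739655e-04 1.65972399e+00]
```

View pics/w4c.png

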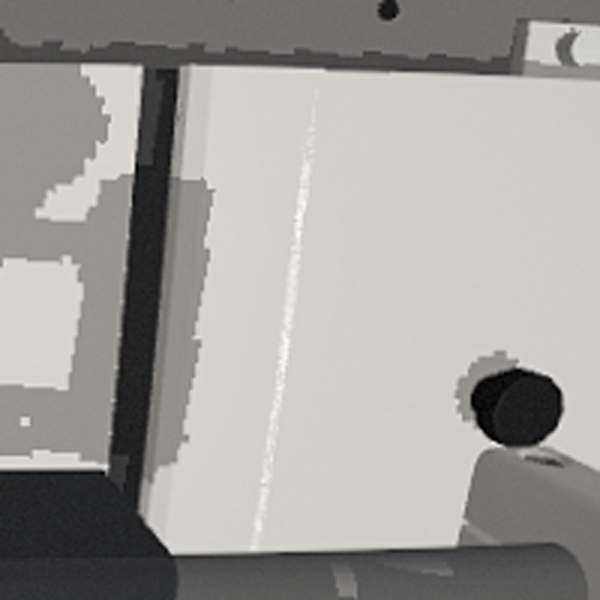

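At equal height the panel's plain edge is about 14 px (9 mm) short of the lip edge, parallel to it and level in y. Next I lower to contact.

```bash
python3 -m creep '{"xyz":[[0,0,4],[0,0,2],[0,0,1],[0,0,0],[0,0,0]],"spin":[0,0,0,0,0]}';python3 -m creep '{"xyz":[[0,0,1],[0,0,0]],"spin":[0,0]}';python3 -m creep '{"xyz":[[0,0,0.5],[0,0,0]],"spin":[0,0]}'; 
```

```text
time_s: 8.32
ee_pos: [0.4897, -0.2165, 0.0875]
eef_rot: [3.141, 0.0, 1.66]
force: [0.4, -0.3, -3.6]
grip_width: 0.0112
time_s: 8.57
ee_pos: [0.4897, -0.2166, 0.0867]
eef_rot: [3.141, 0.0, 1.66]
force: [-1.0, 0.3, 0.4]
grip_width: 0.0113
time_s: 8.82
ee_pos: [0.4897, -0.2166, 0.0867]
eef_rot: [3.141, 0.0, 1.66]
force: [-4.3, 1.6, 8.4]
grip_width: 0.0111
```

```bash
python3 -m creep '{"xyz":[[0,2,-0.2],[0,3,0],[0,3,0],[0,3,0],[0,0,0]],"spin":[0,0,0,0,0]}'; python3 - <<'E'
from h import *
o=ctrl.get_obs();print(o['ee_pos'],o['eef_rot'],o['force'],o['moment']);im=snap('wrist','w5'); snap('scene','s5')
cv2.imwrite('pics/w5c.png',cv2.resize(im[80:280,312:512,::-1],None,fx=3,fy=3,interpolation=cv2.INTER_CUBIC))
E
```

```text
time_s: 9.45
ee_pos: [0.501, -0.2158, 0.0867]
eef_rot: [3.141, 0.001, 1.66]
force: [-2.3, -0.9, 4.2]
grip_width: 0.0112
[ 0.5009777  -0.21580415  0.08667647] [3.14076572e+00 7.04637669e-04 1.65977292e+00] [-2.26621501 -0.8669457   4.24158419] [-0.09482719  0.35272827  0.02820101]
```

View pics/w5c.png

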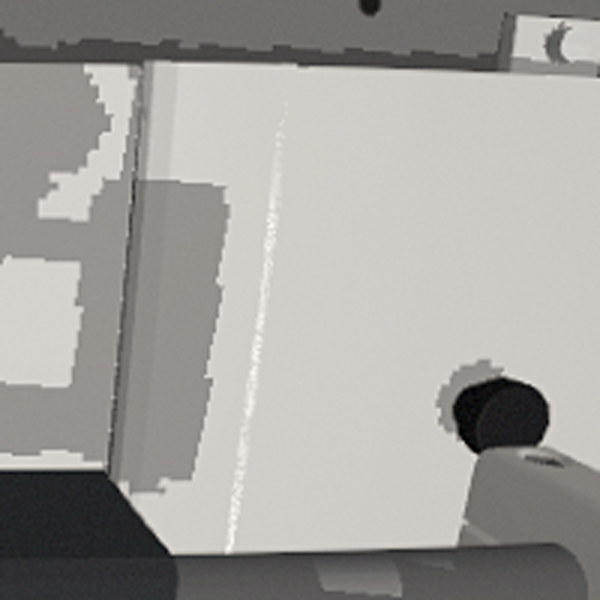

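```bash
python3 - <<'E'
from h import *
import pickle
# camera moved rigidly with the tool: rebuild model for w5 from current (arm still)
m=ctrl.camera_model('wrist')
g=lambda x,y:((x+.5)/3-.5+312,(y+.5)/3-.5+80)
P=lambda x,y,z:onz(m,*g(x,y),z)[:2]
th=.09;R=np.array([[np.cos(th),np.sin(th)],[-np.sin(th),np.cos(th)]])
p=P(136,64,.059); l=P(144,62,.068); l3=P(144,62,.065); s=P(300,66.5,.065)
print('panel corner',p,'lip corner',l,l3,'local diff lip-panel',(R@(l-p)*1000).round(1),(R@(l3-p)*1000).round(1),'side pt',(R@(s-p)*1000).round(1))
E
python3 -c "
import cv2
im=cv2.imread('pics/s5.png');cv2.imwrite('pics/s5c.png',cv2.resize(im[130:280,100:260],None,fx=4,fy=4,interpolation=cv2.INTER_CUBIC))
im=cv2.imread('pics/w5.png');cv2.imwrite('pics/w5d.png',cv2.resize(im[85:145,310:410],None,fx=8,fy=8,interpolation=cv2.INTER_CUBIC))"
```

```text
panel corner [ 0.56277658 -0.12873877] lip corner [ 0.56110626 -0.1290651 ] [ 0.56222718 -0.12875487] local diff lip-panel [-1.7 -0.2] [-0.5  0. ] side pt [33.6 -0.2]
```

View pics/s5c.png

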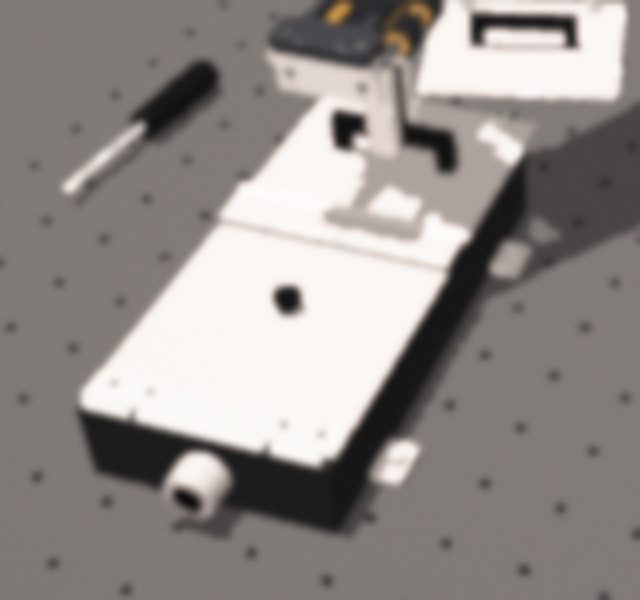

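View pics/w5d.png

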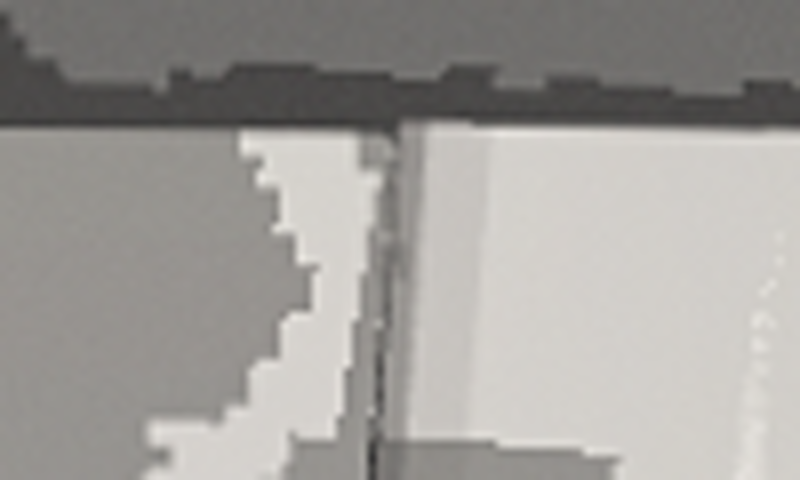

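The plain edge sits level and flat right at the lip, y error is under 1 mm, and the cover is unmoved. I keep sliding.

```bash
python3 -m creep '{"xyz":[[0,2,0],[0,2,0],[0,2,0],[0,2,0],[0,0,0]],"spin":[0,0,0,0,0]}'; python3 -m creep '{"xyz":[[0,3,0],[0,3,0],[0,3,0],[0,2,0],[0,0,0]],"spin":[0,0,0,0,0]}';  python3 - <<'E'
from h import *
import pickle
pickle.dump(ctrl.camera_model('wrist'),open('w6.pkl','wb'))
o=ctrl.get_obs();print(o['ee_pos'],o['eef_rot'],o['force'],o['moment']);im=snap('wrist','w6'); i2=snap('scene','s6')
cv2.imwrite('pics/w6c.png',cv2.resize(im[80:280,132:382,::-1],None,fx=3,fy=3,interpolation=cv2.INTER_CUBIC))
cv2.imwrite('pics/s6c.png',cv2.resize(i2[130:280,100:260,::-1],None,fx=4,fy=4,interpolation=cv2.INTER_CUBIC))
E
```

```text
time_s: 10.18
ee_pos: [0.5087, -0.2151, 0.0867]
eef_rot: [3.141, 0.001, 1.66]
force: [-3.1, -0.1, 6.2]
grip_width: 0.0118
time_s: 10.8
ee_pos: [0.5197, -0.2141, 0.0867]
eef_rot: [3.141, 0.001, 1.66]
force: [-2.5, 0.2, 6.1]
grip_width: 0.0115
[ 0.51969999 -0.21409653  0.08667555] [3.14115624e+00 5.57253964e-04 1.65978517e+00] [-2.45967245  0.17914839  6.11475842] [-0.11427771  0.60985778 -0.04737845]
```

View pics/w6c.png

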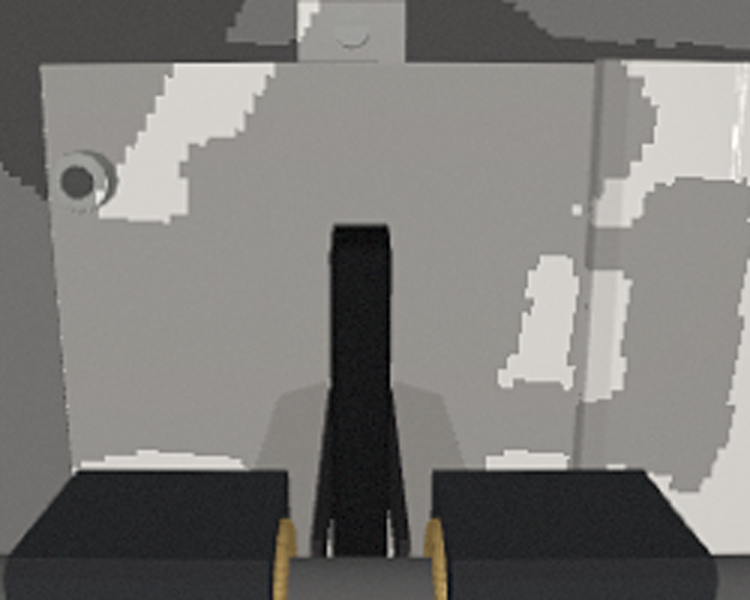

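View pics/s6c.png

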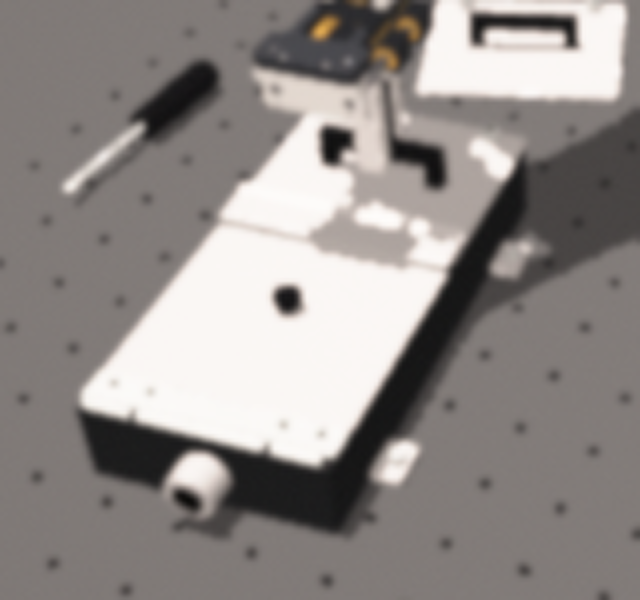

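```bash
python3 - <<'E'
from h import *
import pickle
m=pickle.load(open('w6.pkl','rb'))
g=lambda x,y:((x+.5)/3-.5+132,(y+.5)/3-.5+80)
P=lambda x,y,z:onz(m,*g(x,y),z)[:2]
th=.089;R=np.array([[np.cos(th),np.sin(th)],[-np.sin(th),np.cos(th)]])
for a,b in [((41,66),(597,63)),((57,270),(585,270)),((71,460),(573,460))]:
    for z in (.065,.068): print((R@(P(*b,z)-P(*a,.059))*1000).round(1),end=' ')
print(((R@(P(390,228,.089)-P(332,228,.089)))*1000).round(1))
E
```

```text
[1.187e+02 1.000e-01] [ 1.178e+02 -1.000e-01] [118.5   1.1] [117.7   1.7] [119.3   2.8] [118.5   4.1] [10.9  0. ]
```

```bash
python3 -m creep '{"xyz":[[0,2,0],[0,2,0],[0,2,0],[0,0,0],[0,0,0]],"spin":[0,0,0,0,0]}'; python3 - <<'E'
from h import *
import pickle
pickle.dump(ctrl.camera_model('wrist'),open('w7.pkl','wb'))
o=ctrl.get_obs();print(o['ee_pos'],o['eef_rot'],o['force'],o['moment']);im=snap('wrist','w7'); 
cv2.imwrite('pics/w7c.png',cv2.resize(im[80:280,132:382,::-1],None,fx=3,fy=3,interpolation=cv2.INTER_CUBIC))
E
```

```text
time_s: 11.52
ee_pos: [0.5256, -0.2136, 0.0867]
eef_rot: [3.141, 0.001, 1.66]
force: [-1.9, 0.5, 6.3]
grip_width: 0.0117
[ 0.52564743 -0.21356323  0.08667137] [3.14107819e+00 5.84041036e-04 1.65975459e+00] [-1.94045349  0.47399321  6.3003223 ] [-0.12291793  0.61285006 -0.02160848]
```

View pics/w7c.png

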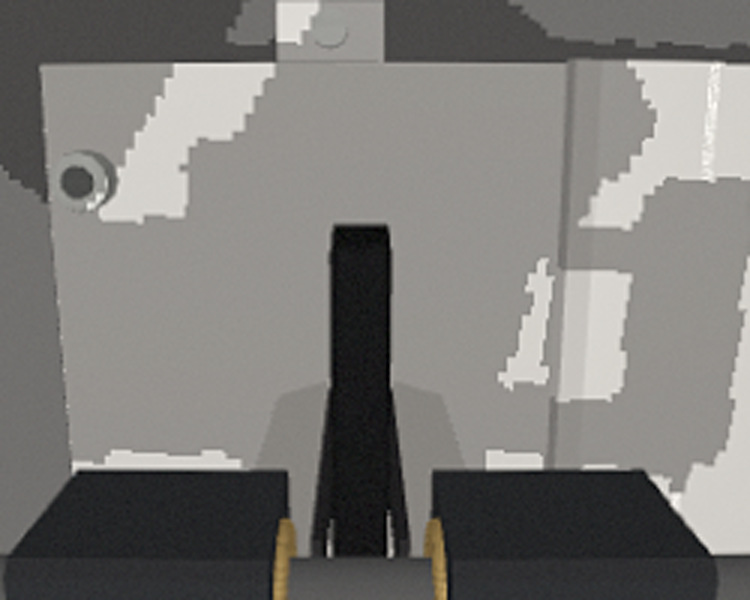

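By the camera, the panel is home: lip edge to screw edge is now about 112 mm. I'll check it against the mechanical stop, which is 2 mm past home.

```bash
python3 -m creep '{"xyz":[[0,1,0],[0,0,0]],"spin":[0,0]}';python3 -m creep '{"xyz":[[0,1,0],[0,0,0]],"spin":[0,0]}'; python3 -m creep '{"xyz":[[0,0.5,0],[0,0,0]],"spin":[0,0]}'
```

```text
time_s: 11.82
ee_pos: [0.5265, -0.2135, 0.0867]
eef_rot: [3.141, 0.001, 1.66]
force: [-4.4, -0.1, 7.0]
grip_width: 0.0112
time_s: 12.08
ee_pos: [0.5275, -0.2134, 0.0867]
eef_rot: [3.141, 0.001, 1.66]
force: [-4.6, 0.1, 6.5]
grip_width: 0.0114
time_s: 12.32
ee_pos: [0.528, -0.2134, 0.0867]
eef_rot: [3.142, 0.0, 1.66]
force: [-4.9, -1.6, 7.6]
grip_width: 0.0114
```

```bash
python3 -m creep '{"xyz":[[0,0.5,0],[0,0,0]],"spin":[0,0]}';python3 -m creep '{"xyz":[[0,0.5,0],[0,0,0]],"spin":[0,0]}'
```

```text
time_s: 12.58
ee_pos: [0.5285, -0.2133, 0.0867]
eef_rot: [3.142, 0.001, 1.66]
force: [-4.5, 0.5, 7.1]
grip_width: 0.0118
time_s: 12.82
ee_pos: [0.5289, -0.2133, 0.0867]
eef_rot: [3.142, 0.0, 1.66]
force: [-5.1, -0.2, 8.0]
grip_width: 0.0118
```

```bash
python3 -m creep '{"xyz":[[0,0.5,0],[0,0,0]],"spin":[0,0]}'; python3 - <<'E'
from h import *
import pickle
pickle.dump(ctrl.camera_model('wrist'),open('w8.pkl','wb'))
o=ctrl.get_obs();print(o['ee_pos'],o['eef_rot'],o['force'],o['moment']);im=snap('wrist','w8');snap('top','t8');snap('scene','s8') 
cv2.imwrite('pics/w8c.png',cv2.resize(im[80:280,132:382,::-1],None,fx=3,fy=3,interpolation=cv2.INTER_CUBIC))
a=cv2.imread('pics/t8.png')[90:240,270:390];b=cv2.imread('pics/s8.png')[140:220,140:260]
cv2.imwrite('pics/t8c.png',cv2.resize(a,None,fx=4,fy=4,interpolation=cv2.INTER_CUBIC))
cv2.imwrite('pics/s8c.png',cv2.resize(b,None,fx=6,fy=6,interpolation=cv2.INTER_CUBIC))
E
```

```text
time_s: 13.08
ee_pos: [0.5294, -0.2132, 0.0867]
eef_rot: [-3.141, 0.0, 1.66]
force: [-5.9, -0.6, 8.1]
grip_width: 0.0112
[ 0.52937557 -0.21323345  0.08667535] [-3.14144545e+00  4.53378540e-04  1.65976131e+00] [-5.91365801 -0.55822178  8.10445185] [-0.19583668  1.01177696 -0.01730905]
```

View pics/w8c.png

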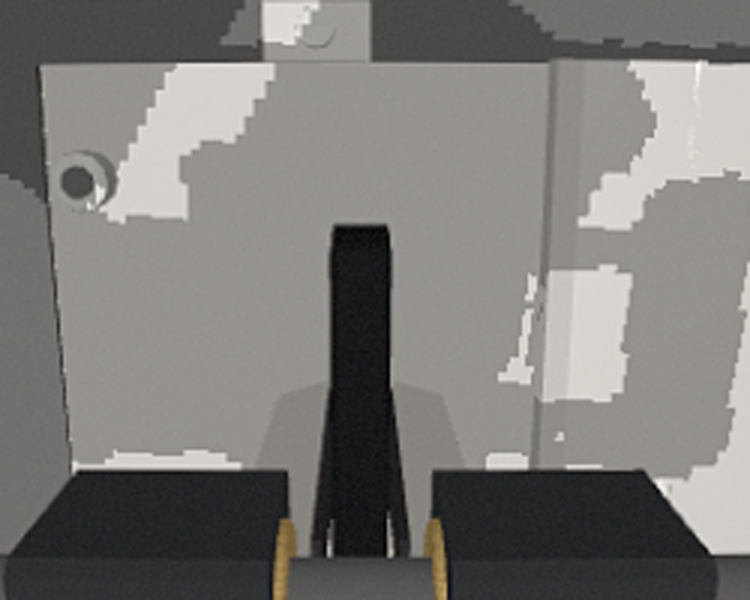

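View pics/t8c.png

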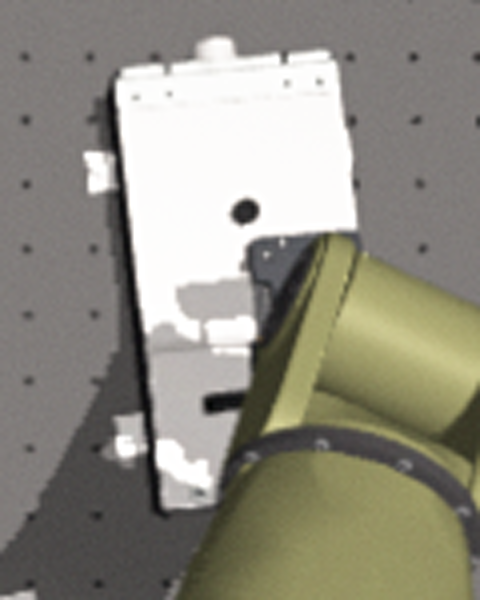

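View pics/s8c.png

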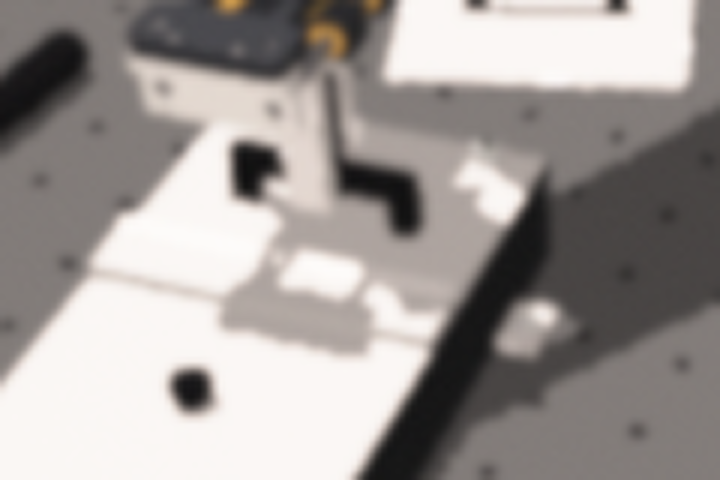

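```bash
python3 - <<'E'
import cv2,numpy as np
s=[]
for n in ('w6','w7','w8'):
    im=cv2.imread(f'pics/{n}.png'); s.append(cv2.resize(im[140:230,138:170],None,fx=6,fy=6,interpolation=cv2.INTER_NEAREST))
    for r in (120,160,185,205): print(n,r,im[r,138:165].mean(1).astype(int).tolist())
cv2.imwrite('pics/lf.png',np.hstack(s))
E
```

```text
w6 120 [72, 73, 70, 73, 72, 73, 73, 65, 100, 152, 147, 146, 146, 148, 146, 148, 146, 147, 146, 146, 147, 146, 147, 145, 147, 146, 146]
w6 160 [111, 110, 111, 111, 111, 109, 108, 113, 114, 110, 110, 132, 147, 146, 148, 147, 146, 145, 147, 147, 146, 146, 147, 146, 147, 146, 146]
w6 185 [110, 110, 110, 111, 111, 113, 111, 112, 113, 112, 111, 110, 111, 116, 147, 145, 147, 147, 146, 146, 146, 146, 147, 147, 147, 145, 145]
w6 205 [112, 112, 113, 111, 111, 112, 112, 113, 113, 112, 111, 111, 111, 109, 108, 129, 148, 145, 145, 146, 146, 145, 146, 146, 145, 146, 146]
w7 120 [74, 73, 73, 75, 74, 73, 72, 66, 100, 152, 146, 147, 147, 146, 146, 145, 146, 147, 146, 148, 145, 146, 146, 146, 147, 148, 147]
w7 160 [111, 111, 113, 112, 109, 111, 110, 112, 111, 113, 107, 132, 146, 147, 146, 145, 145, 146, 145, 145, 146, 146, 145, 145, 146, 147, 146]
w7 185 [110, 109, 112, 113, 110, 111, 110, 110, 113, 110, 111, 111, 111, 117, 147, 146, 146, 148, 145, 145, 147, 148, 146, 146, 147, 146, 146]
w7 205 [111, 111, 112, 111, 112, 112, 109, 112, 111, 110, 111, 110, 112, 111, 109, 131, 146, 148, 146, 144, 143, 145, 146, 146, 143, 145, 146]
w8 120 [73, 73, 74, 74, 75, 71, 70, 50, 92, 152, 147, 146, 146, 147, 147, 148, 146, 146, 146, 147, 147, 146, 147, 146, 146, 146, 145]
w8 160 [113, 112, 110, 113, 111, 112, 111, 111, 111, 114, 84, 102, 145, 148, 145, 146, 146, 146, 147, 146, 146, 147, 146, 147, 146, 146, 146]
w8 185 [110, 112, 112, 112, 111, 112, 113, 111, 111, 111, 112, 111, 93, 78, 147, 148, 147, 145, 147, 147, 146, 144, 146, 147, 147, 146, 145]
w8 205 [112, 111, 111, 112, 110, 112, 112, 112, 114, 110, 111, 110, 112, 113, 93, 113, 148, 146, 146, 146, 145, 146, 145, 145, 146, 145, 147]
```

View pics/lf.png

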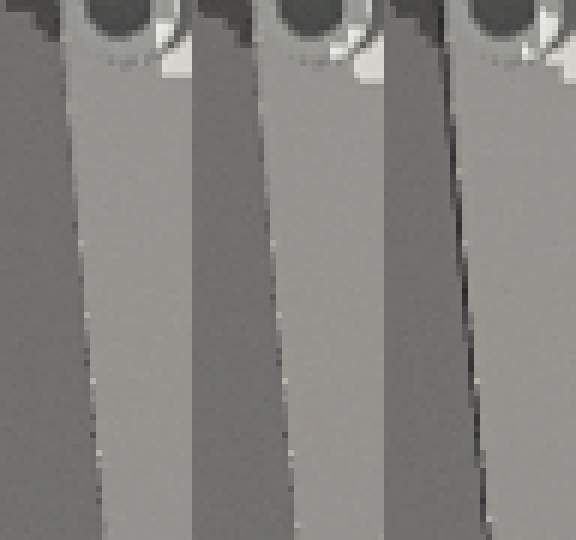

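The dark rim now shows 0.4–0.7 px behind the screw edge. With the parallax of the 4 mm panel, that puts it about 2 mm past home, close to the stop. I'll back off 2 mm and set the push.

```bash
python3 -m creep '{"xyz":[[0,-1,0],[0,-1,0],[0,0,0],[0,0,0]],"spin":[0,0,0,0]}'; python3 -m creep '{"xyz":[[0,0,0.1],[0,0,0],[0,0,0]],"spin":[0,0,0]}'
```

```text
time_s: 13.72
ee_pos: [0.528, -0.2133, 0.0867]
eef_rot: [3.14, 0.001, 1.66]
force: [3.2, 0.9, 6.2]
grip_width: 0.0115
time_s: 14.1
ee_pos: [0.528, -0.2133, 0.0867]
eef_rot: [3.14, 0.001, 1.66]
force: [2.1, -0.5, 6.3]
grip_width: 0.0112
```

```bash
python3 -m creep '{"xyz":[[0,0,0.2],[0,0,0],[0,0,0]],"spin":[0,0,0]}';  python3 - <<'E'
from h import *
import time
F=[]
for k in range(3):
    im=snap(['wrist','scene','wrist'][k],['w9','s9','w9b'][k]);F.append(ctrl.get_obs()['force'].round(1).tolist())
o=ctrl.get_obs();print(F,o['ee_pos'],o['eef_rot'],o['joint_vel'].round(4),o['time_s'])
a=cv2.imread('pics/w9.png')
cv2.imwrite('pics/w9c.png',cv2.resize(a[80:280,132:382],None,fx=3,fy=3,interpolation=cv2.INTER_CUBIC))
E
```

```text
time_s: 14.48
ee_pos: [0.5281, -0.2133, 0.0867]
eef_rot: [3.14, 0.001, 1.66]
force: [2.0, 0.6, 8.5]
grip_width: 0.012
[[2.5, 1.2, 9.0], [1.6, -0.1, 8.7], [2.0, 0.6, 9.1]] [ 0.52803931 -0.21328346  0.0866459 ] [3.13997802e+00 7.77832820e-04 1.65986580e+00] [-0.0002  0.     -0.0001  0.0001 -0.0013  0.0004] 14.625
```

View pics/w9c.png

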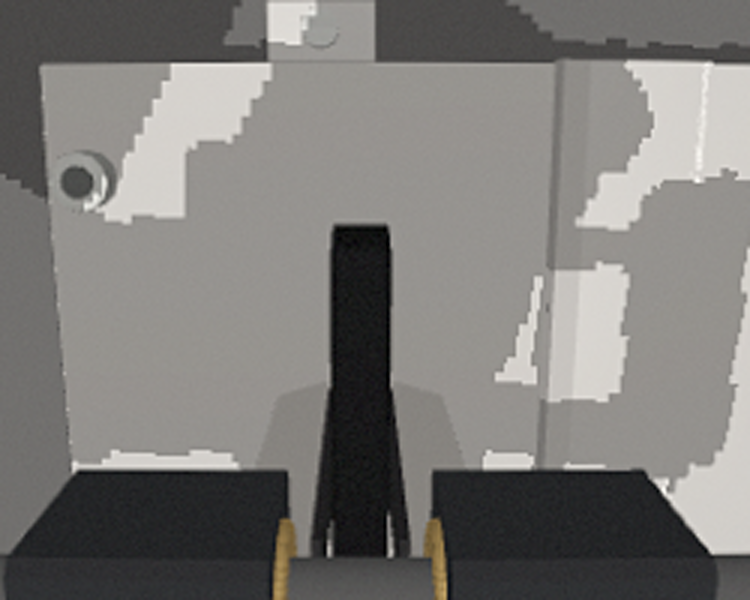

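View pics/s9.png

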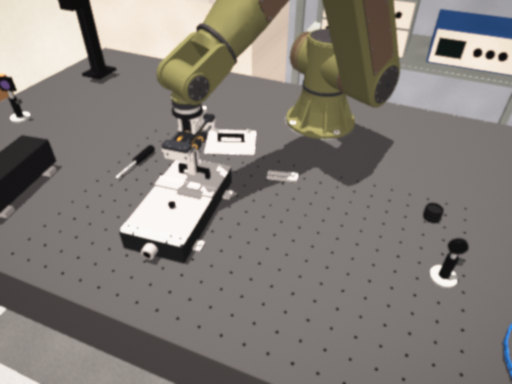

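The wrist view shows the panel tucked under the lip, with lip edge to screw edge at about the home distance and the rim strip no longer showing. In the scene view the cover is flat and the bystanders are in place. The push is steady at about 9 N, so I'm handing in.

```bash
python3 -c "
from station import ctrl
ctrl.hand_in();o=ctrl.get_obs();print(o['time_s'],o['force'],o['ee_pos'])"
```

```text
the job is handed in; nothing more can be done
the job is handed in; nothing more can be done
```

The panel is in the bay with its plain edge under the lip. I handed the job in at about 14.6 s, still gripping the handle and pressing down. The handle's report gave no verdict, and I could not read the force or pose again afterwards.

I took the panel farthest to the robot's left and lifted it by its handle. I set it on the bay rims about 9 mm short of the lip and slid it in along the seat. I pushed it until the camera put it about 2 mm past home, then backed it off about 1.4 mm.

Last checks before handing in:
- **Position:** By my estimate the panel is about 0.5 to 1 mm past home, centred to about 1 mm, and square within about 0.01 rad.
- **Push:** The downward force was steady at about 9 N on the tool, so roughly 12 N on the frame with the panel's weight. The grip was set to 50 N and the arm was at rest.
- **Surroundings:** In the pictures the hinged cover is shut and the bystanders look unmoved.

Three things disagreed or were not clear-cut:
- **Cameras:** The top and wrist cameras differed by about 2 mm in x and 5 mm in y on where the panel lay. I relied on comparing panel and bay within the wrist view.
- **Tilt:** One wrist fit after lifting hinted at a 0.05 rad tilt. I gave it no weight, because the panel was then pressed flat on the rims.
- **Stop:** The contact with the stop was not distinct; sideways force only rose from about 4.5 to 6 N. The home position therefore rests on the camera and the visible rim.

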